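# Load the bench engraver and lock it

## Task

Get the small engraving machine ready: swing its hood up by the red handle until the spring carries it over and it stays open by itself, lay every soapstone blank flat inside the rim of its bed (none on top of another), and only after that press the red lock paddle down until it snaps, without ramming it. Also push the dust box along the bench, never lifting it, until it stands square against the chute on the machine's front and centred on it. Leave the hood open and the other things on the bench where they are.

Things in the scene. Friction and masses are not known exactly. Their poses are not given: they have to be found in the camera images.
- hood (a joint): Hinge angle of the machine's hood, rad: 0 closed, 1.75 fully open (stop). A spring (with the hood's 0.5 kg weight) pulls it shut below about 1.03 and throws it open beyond that; about 5 N upward at the handle starts it from closed, less and less as it rises.
- hood_handle (a point): Centre of the red round handle bar (12 mm thick, 130 mm long, along the hinge line) on the hood of the blue engraving machine, held 55 mm off the hood's front panel by two arms 60 mm either side of this point. Closed, it is 125 mm above the bench, 15 mm below the hood's top. This frame turns with the hood; its y runs along the bar.
- hood_hinge (a point): Middle of the hood's hinge line, fixed on the machine's back edge, 70 mm above the bench. Axes as bed; the hinge line is y. From here the closed handle is at -235 mm in x and +55 mm in z; as the hood opens the handle rises and then goes over towards +x (a positive turn about y).
- bed (a point): Centre of the bed's floor, 70 mm above the bench: flat aluminium, 120 mm (x) by 200 mm (y), inside a rim 8 mm high, 4 mm wide. Axes: +x from the machine's front (chute, handle) to its back (hinge), +y towards the lock paddle, +z up. The fixed blue body is 180 (x) by 300 (y) by 70 mm, its middle 40 mm from here in +y; the closed hood reaches 140 mm above the bench. A gantry rail lies behind x = 66 mm.
- lock (a joint): Angle of the red lock paddle beside the bed, under the hood, rad: 0 raised, 0.5 locked flat. Pushed down at its pad it resists with 1 N rising to a peak of about 7 N near 0.15, then gives way, and beyond 0.28 snaps down by itself and stays.
- lock_pad (a point): Middle of the top face of the red paddle's pad (24 by 30 mm), about 113 mm above the bench when raised and 87 mm when locked. It is 145 mm from the middle of the bed along the bed's +y. The paddle is hinged 55 mm behind this pad (towards the bed's +x), 82 mm above the bench.
- dock (a point): Where the middle of the dust box belongs, 20 mm above the bench: the box then stands against the face of the black chute (100 mm wide, 45 mm high, sticking out 15 mm from the machine's front), centred on it. Axes as bed; the chute's face is 47.5 mm from here in +x.
- dustbox_center (a point): Centre of the dust box, a closed light-wood box with a dark knock-out spot on top, 95 mm (its x) by 110 mm (its y) by 40 mm high, 0.3 to 0.7 kg, too wide to grip. Its +x face has a black slot.
- blank0_center (a point): Centre of the pale green soapstone blank, a plain block 44 mm (x) by 28 mm (y) by 20 mm (z), about 0.07 kg, lying flat on the bench; may be absent.
- blank1_center (a point): Centre of the tan soapstone blank, a plain block 44 mm (x) by 28 mm (y) by 20 mm (z), about 0.07 kg, lying flat on the bench; may be absent.
- blank2_center (a point): Centre of the dark red soapstone blank, a plain block 44 mm (x) by 28 mm (y) by 20 mm (z), about 0.07 kg, lying flat on the bench; may be absent.
- blank3_center (a point): Centre of the ivory soapstone blank, a plain block 44 mm (x) by 28 mm (y) by 20 mm (z), about 0.07 kg, lying flat on the bench; may be absent.
- blank4_center (a point): Centre of the charcoal soapstone blank, a plain block 44 mm (x) by 28 mm (y) by 20 mm (z), about 0.07 kg, lying flat on the bench; may be absent.
- wax_tin: Round brass tin, 44 mm wide, 22 mm high; a bystander. Origin at the middle of its underside.
- hammer: Hammer with wooden handle, 260 mm long, lying along its x; a bystander. Origin at the middle of its underside.
- screwdriver: Screwdriver with red handle, 200 mm long, lying along its x; a bystander. Origin at the middle of its underside.
- oil_jar: Jar, 56 mm wide, 75 mm high; a bystander. Origin at the middle of its underside.
- tape_roll: Roll of tape, 90 mm wide, 25 mm high; a bystander. Origin at the middle of its underside.
- offcut: Dark wood offcut, 90 by 50 by 25 mm; a bystander. Origin at the middle of its underside.
Mind the look-alikes: they are no part of the job. Of the things shaped like the part that bears dustbox_center, the wooden one is meant.

How it is judged:
On the way, in this order (a step that is already met when the one before it is completed fails the run):
1. the hood stands open by itself, not touched (value of joint hood above 1.6 rad and contact force between the fingers and hood below 0.5 N), for 0.5 s.
2. every blank lies flat in the bed, released, hood still open (value of joint hood above 1.6 rad and x of blank0_center in the frame of bed between -0.052 and 0.052 m and y of blank0_center in the frame of bed between -0.092 and 0.092 m and z of blank0_center in the frame of bed between 0.005 and 0.015 m and angle between the z axis of each of blank0_center, blank1_center, blank2_center, blank3_center, blank4_center and the z axis of bed, either way round below 0.15 rad and x of blank1_center in the frame of bed between -0.052 and 0.052 m and y of blank1_center in the frame of bed between -0.092 and 0.092 m and z of blank1_center in the frame of bed between 0.005 and 0.015 m and x of blank2_center in the frame of bed between -0.052 and 0.052 m and y of blank2_center in the frame of bed between -0.092 and 0.092 m and z of blank2_center in the frame of bed between 0.005 and 0.015 m and x of blank3_center in the frame of bed between -0.052 and 0.052 m and y of blank3_center in the frame of bed between -0.092 and 0.092 m and z of blank3_center in the frame of bed between 0.005 and 0.015 m and x of blank4_center in the frame of bed between -0.052 and 0.052 m and y of blank4_center in the frame of bed between -0.092 and 0.092 m and z of blank4_center in the frame of bed between 0.005 and 0.015 m and contact force between the fingers and blank0 below 0.3 N and contact force between the fingers and blank1 below 0.3 N and contact force between the fingers and blank2 below 0.3 N and contact force between the fingers and blank3 below 0.3 N and contact force between the fingers and blank4 below 0.3 N), for 0.3 s.
3. the lock paddle has snapped down and stays, not touched (value of joint lock above 0.42 rad and contact force between the fingers and lock below 0.3 N), for 0.3 s.
At the end, for the whole second after the job is handed in: Hood beyond 1.6 rad; every blank flat (within 0.15 rad) on the bed's floor with its centre inside the rim (within 52 mm in x and 92 mm in y of the bed's middle); lock paddle beyond 0.42 rad; dust box on the bench, its middle within 15 mm of the dock and square to the machine within 0.14 rad (value of joint hood above 1.6 rad and x of blank0_center in the frame of bed between -0.052 and 0.052 m and y of blank0_center in the frame of bed between -0.092 and 0.092 m and z of blank0_center in the frame of bed between 0.005 and 0.015 m and angle between the z axis of each of blank0_center, blank1_center, blank2_center, blank3_center, blank4_center and the z axis of bed, either way round below 0.15 rad and x of blank1_center in the frame of bed between -0.052 and 0.052 m and y of blank1_center in the frame of bed between -0.092 and 0.092 m and z of blank1_center in the frame of bed between 0.005 and 0.015 m and x of blank2_center in the frame of bed between -0.052 and 0.052 m and y of blank2_center in the frame of bed between -0.092 and 0.092 m and z of blank2_center in the frame of bed between 0.005 and 0.015 m and x of blank3_center in the frame of bed between -0.052 and 0.052 m and y of blank3_center in the frame of bed between -0.092 and 0.092 m and z of blank3_center in the frame of bed between 0.005 and 0.015 m and x of blank4_center in the frame of bed between -0.052 and 0.052 m and y of blank4_center in the frame of bed between -0.092 and 0.092 m and z of blank4_center in the frame of bed between 0.005 and 0.015 m and value of joint lock above 0.42 rad and horizontal distance between dustbox_center and dock below 0.015 m and height (world z) of dustbox_center below 0.026 m and angle between the x axis of dustbox_center and the x axis of bed, either way round below 0.14 rad); the robot touches nothing.
It fails at once if the dust box is lifted off the bench (height (world z) of dustbox_center above 0.035 m).
It fails at once if the lock paddle is rammed with more than 45 N (contact force between the fingers and lock above 45 N).
It fails at once if a bystander is moved more than 6 cm (distance of any of wax_tin, hammer, screwdriver, oil_jar, tape_roll, offcut from where it was at the start of the episode above 0.06 m).
Of blank0, blank1, blank2, blank3, blank4 only 3 to 5 are there at a start; the rules pass over those that are not, and their reading is None.
At some moment in a run one of blank0, blank1, blank2, blank3, blank4, dustbox may be knocked a few centimetres aside while the robot is not near it.
Once in a run the grip may slacken for a moment while it holds something.
It also fails if it takes over 210 s, if anything falls off the work surface, if the arm or the gripper's body presses on something with over 40 N, if the wrist force passes 120 N, or if a joint passes its speed limit or range.

## Robot

A 6-joint arm with a two-finger parallel gripper is mounted at the origin on the work surface. World frame = base frame: x ahead of the robot, y to its left, z up, the work surface at z = 0. Lengths are in m, angles in rad, forces in N, time in s.
With the tool pointing down it reaches from about 0.425 to 0.95 m from the base axis. Payload 14.7 kg.
Tool frame: the origin (TCP) lies on the mounting face of the last link; the fingertips stand 173 mm ahead of it and the grasp point (between the pads) lies 155 mm ahead of it (ctrl.tip_reach is the distance from the TCP to the fingertips, in m); z points along the fingers, y is the direction in which the jaws open and shut (so a half turn about z gives the same grasp; the last joint's range is limited). The gripper opens to 85 mm and grips with 20 to 120 N. Pads are 22 mm wide; open, the fingers measure 114 mm over their backs; the gripper's body (76 mm by 85 mm) begins 54 mm behind the grasp point. The pads swing forward as they close: fully open they stand 13 mm farther back than shut.
Start: joints at [-0.047, 0.48, 1.596, -0, 1.065, -0.047], TCP at [0.65, 0, 0.405] pointing down, gripper open.
Joint ranges: [-2.75, 2.75], [-0.82, 2.05], [0.23, 2.67], [-1.56, 4.7], [0.09, 2.69], [-2.92, 2.92]. Speed limits (rad/s): [1.89, 1.89, 2.39, 3.01, 3.01, 3.01].

## Interface

Orientations are given as [roll, pitch, yaw] about the fixed x, y, z axes, in that order (R = Rz(yaw) Ry(pitch) Rx(roll)).
In Python, from station import sensors, snapshot, get_calibration, ctrl, find_in, trace, tip_of gives the robot as it stands.
- The arm moves only by the tool jog_arm, never from a script. Its argument "plan" is one flat list of numbers, 5 for each row, row after row: the shift along the tool's x, y, z in units of 100 mm (1.0 is 100 mm), then the turn about the tool's z in units of pi rad (1.0 is pi rad), then the finger opening in mm, from 0 to 85.4. A call has 1 to 20 rows; each row shifts and turns the pose as measured when the row begins, along the tool's axes as they then stand; what a row does not reach is not made up. A row lasts 1/8 s, in which the tool goes at most 62.5 mm and 10.7 degrees, less where a joint would pass 70% of its speed; a pose out of reach is approached as far as the arm can. A call with a number of a shift or a turn outside -1 to 1 is refused whole. A call with a gripper value outside its range is refused whole. The fingers move at their own pace and stop on an object; the grip force is fixed at half the most. Time passes only in rows, so rows that do not move let the fingers close. It gives the time, the measured TCP pose, the force and the opening at its end, in the units of the state.
- sensors.read_state(): the state, without advancing time (a new reading comes with each control period).
- snapshot(name): name is "scene" or "side" or "wrist"; returns the picture (420x560x3 uint8, red, green, blue); there is no depth.
- get_calibration(name): a dict with "camera_matrix" (3x3 intrinsics, pixels), "camera_from_world" (4x4, takes a point from world to camera coordinates). Camera axes: x right, y down, z forward; pixel columns grow to the right and rows downward; lengths in m; the calibration is good to about 2 mm. The wrist camera is an equidistant fisheye: a pixel r from the principal point sees the ray r / f radians off the axis. A picture is of the moment at which its call begins: read the wrist's pose just before it. get_calibration takes no time and is no camera call; for the wrist camera it gives the pose at the moment of the call.
- ctrl.finish_job(): hands the job in, once; it reports no verdict.
Trained networks look in the newest picture that a camera, given by its name, has taken for a name from the list of things; names that differ only in an ending like _2 or _b are one class to them, and where a whole thing is asked for, a point or a joint stands for the part that bears it (a point fixed in the world has none). Each returns a list of dicts, best first, with "conf" (0 to 1); they miss things now and then, are a little off and sometimes report something else, mostly with a low value. They report only what shows in the picture. A call takes as long as a camera call. They do not tell look-alikes from the thing itself.
- find_in(camera, thing): "position" ([x, y, z] in m, in world coordinates, good to about 4 mm: the middle of the surface that is visible of it).
- trace(camera, thing): "region" (420x560 bool, what is visible of it).
- tip_of(camera, thing): "position" ([x, y, z] in m, in world coordinates, good to about 4 mm: a listed point, or the origin of a listed thing).
The state is a dict: "time_s": time; "q": joint angles; "qd": joint speeds; "joint_efforts": joint torques, N m; "tool_pos": TCP position; "eef_rot": TCP orientation; "ft_force": force on the tool from outside, world axes, zero at the start; "moment": the same for the moment, N m; "grip_width": finger opening in m.
Only numpy, scipy, OpenCV 4.12 (cv2) and the standard library are available. Lean on these libraries where they do the work, as an engineer would, in place of code of your own. Each camera call takes 0.05 s, during which the arm holds its last target. There are 200 camera calls.

## Working session

There is one attempt and no reset: what is moved stays moved. The work goes in short steps, Python scripts to look and compute and a tool call to move; the robot and the scene stay as the last step left them, time stands still between calls to the robot, and variables do not carry over. Pictures are saved under pics/ and viewed, about 12 in all and at most 16, crops included, and the job is handed in when it is done.

Besides the shell and the picture viewer there is one more tool, called in YAML: its name, and indented under it one key for each argument. jog_arm: Moves the arm, as the interface text tells. Its arguments: {"type":"object","properties":{"plan":{"type":"array"}},"required":["plan"]}

```bash
mkdir -p pics; ls
cat > h.py <<'E'
import numpy as np, cv2
from station import sensors, snapshot, get_calibration, ctrl, find_in, trace, tip_of
def save(im,n): cv2.imwrite('pics/'+n+'.png',im[:,:,::-1])
def st():
    s=sensors.read_state(); print('t',round(s['time_s'],2),'pos',np.round(s['tool_pos'],4),'rot',np.round(s['eef_rot'],3),'F',np.round(s['ft_force'],1),'w',round(s['grip_width'],4)); return s
E
python3 - <<'E'
from h import *
s=st(); print(s['q'])
a=snapshot('scene'); b=snapshot('side')
save(a,'scene0'); save(b,'side0')
for c in ('scene','side'):
    for n in ['hood_handle','hood_hinge','bed','lock_pad','dock','dustbox_center']+['blank%d_center'%i for i in range(5)]:
        r=tip_of(c,n); print(c,n,[(np.round(d['position'],3).tolist(),round(d['conf'],2)) for d in r[:3]])
st()
E
```

```text
pics
t 0.0 pos [0.6498 0.     0.4041] rot [-3.14  -0.     1.571] F [0.1 0.2 0. ] w 0.0854
[-4.65677436e-02  4.80802450e-01  1.59691455e+00 -1.90999272e-05
  1.06509366e+00 -4.66022774e-02]
scene hood_handle [([0.56, 0.05, 0.125], 0.71)]
scene hood_hinge []
scene bed []
scene lock_pad [([0.287, -0.377, 0.0], 0.7)]
scene dock [([0.564, 0.042, 0.017], 0.63), ([0.288, -0.376, 0.001], 0.29)]
scene dustbox_center [([0.241, 0.333, 0.016], 0.8), ([0.363, -0.106, 0.019], 0.77), ([0.565, -0.047, 0.016], 0.59)]
scene blank0_center [([0.47, -0.351, 0.007], 0.54)]
scene blank1_center [([0.61, -0.358, 0.01], 0.59)]
scene blank2_center []
scene blank3_center [([0.472, -0.227, 0.01], 0.7)]
scene blank4_center [([0.604, -0.224, 0.008], 0.72)]
side hood_handle [([0.562, 0.049, 0.127], 0.74)]
side hood_hinge [([0.364, -0.294, -0.002], 0.7)]
side bed [([0.568, -0.048, 0.022], 0.55)]
side lock_pad []
side dock [([0.564, 0.039, 0.019], 0.82)]
side dustbox_center [([0.368, -0.111, 0.02], 0.89), ([0.569, -0.05, 0.021], 0.84), ([0.246, 0.329, 0.018], 0.77)]
side blank0_center [([0.47, -0.35, 0.017], 0.66), ([0.364, -0.299, -0.004], 0.16)]
side blank1_center [([0.61, -0.361, 0.008], 0.63)]
side blank2_center []
side blank3_center [([0.47, -0.229, 0.008], 0.71)]
side blank4_center [([0.603, -0.226, 0.012], 0.73), ([0.287, -0.376, -0.003], 0.69), ([0.563, 0.04, 0.018], 0.45)]
t 1.2 pos [0.65   0.     0.4047] rot [3.142 0.    1.571] F [-0.4  0.4 -0.2] w 0.0857
```

View pics/scene0.png

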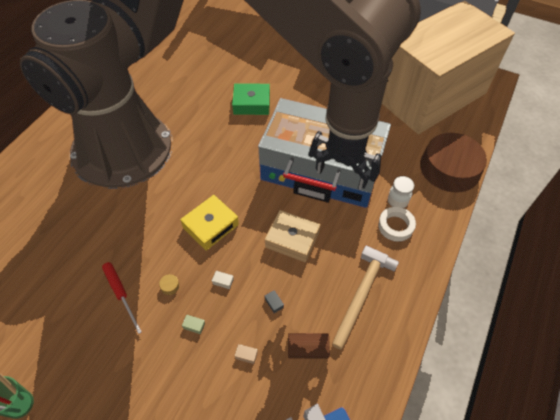

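View pics/side0.png

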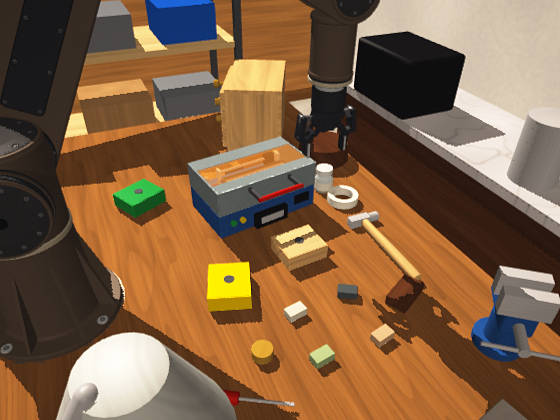

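Scene picture: the wooden box is at px (293,236), with green (251,98) and yellow (209,222) look-alikes. Blanks are at ivory (222,281), green (193,325), charcoal (274,302) and tan (246,354), with no dark red one. The machine's red handle is at (310,181), and its front faces world -y. The side view agrees: box at (300,246), handle at (282,191). Next I'll fit the outlines.

```bash
cat >> h.py <<'E'
from scipy.optimize import minimize
def proj(cam,P):
    c=get_calibration(cam);P=np.atleast_2d(P);T=c['camera_from_world'];K=c['camera_matrix']
    q=P@T[:3,:3].T+T[:3,3]
    if cam=='wrist':
        r=np.hypot(q[:,0],q[:,1]);th=np.arctan2(r,q[:,2]);s=np.where(r>1e-9,th/np.maximum(r,1e-9),0)
        n=np.c_[q[:,0]*s,q[:,1]*s,np.ones(len(q))]
    else: n=q/q[:,2:]
    return (n@np.asarray(K).T)[:,:2]
def boxpts(x,y,z,yaw,d):
    c=np.array([[i,j,k] for i in(-.5,.5) for j in(-.5,.5) for k in(-.5,.5)])*d
    R=np.array([[np.cos(yaw),-np.sin(yaw),0],[np.sin(yaw),np.cos(yaw),0],[0,0,1]])
    return c@R.T+[x,y,z]
def fit(masks,x,y,z,d,fitz=False,yaws=np.arange(0,3.1,.4)):
    """masks {cam:bool}; returns x,y,z,yaw,cost(1-IoU)"""
    def cost(p):
        zz=p[3] if fitz else z; t=0
        for c,m in masks.items():
            h=cv2.convexHull((proj(c,boxpts(p[0],p[1],zz,p[2],d))*4).astype(np.float32)).astype(np.int32)
            S=cv2.fillConvexPoly(np.zeros((1680,2240),np.uint8),h,1)
            S=cv2.resize(S.astype(np.float32),(560,420),interpolation=cv2.INTER_AREA)
            t+=1-np.minimum(S,m).sum()/np.maximum(S,m).sum()
        return t/len(masks)
    best=None
    for w in yaws:
        p0=[x,y,w]+([z] if fitz else [])
        sim=np.array([p0]+[np.array(p0)+np.eye(len(p0))[i]*[.01,.01,.3,.01][i] for i in range(len(p0))])
        r=minimize(cost,p0,method='Nelder-Mead',options=dict(initial_simplex=sim,xatol=2e-4,fatol=1e-4,maxiter=120))
        if best is None or r.fun<best.fun: best=r
    p=best.x; return [round(float(v),3) for v in (p[0],p[1],p[3] if fitz else z,p[2],best.fun)]
def red(im):
    h=cv2.cvtColor(im,cv2.COLOR_RGB2HSV); return ((h[...,0]<8)|(h[...,0]>172))&(h[...,1]>190)&(h[...,2]>110)
def pick(cam,name,near):
    r=trace(cam,name)
    u=proj(cam,near)[0]; o=[]
    for d in r:
        ys,xs=np.nonzero(d['region'])
        if len(xs): o.append((np.hypot(xs.mean()-u[0],ys.mean()-u[1]),d))
    o.sort(key=lambda t:t[0]); return o[0][1]['region'] if o and o[0][0]<25 else None
E
python3 - <<'E'
from h import *
im={c:snapshot(c) for c in('scene','side')}
m={}
for c in im:
    r=red(im[c]).astype(np.uint8); u=proj(c,[.561,.05,.126])[0].astype(int)
    k=np.zeros_like(r);k[u[1]-30:u[1]+30,u[0]-45:u[0]+45]=1
    n,l,s,_=cv2.connectedComponentsWithStats(r*k); j=1+np.argmax(s[1:,4]); m[c]=l==j; print(c,u,s[j])
print('handle',fit(m,.561,.05,.125,[.012,.13,.012],True,[1.2,1.57,1.9]))
B=np.array([.044,.028,.02])
for n,p,d in [('dustbox_center',(.567,-.049,.02),[.095,.11,.04]),('blank0_center',(.47,-.351,.01),B),('blank1_center',(.61,-.36,.01),B),('blank3_center',(.47,-.228,.01),B),('blank4_center',(.603,-.225,.01),B)]:
    mm={c:pick(c,n,p) for c in im}; mm={c:v for c,v in mm.items() if v is not None}
    print(n,list(mm),fit(mm,*p,d),'fitz',fit(mm,*p,d,True,[0,.8,1.6,2.4]))
for n in ['wax_tin','hammer','screwdriver','oil_jar','tape_roll','offcut','blank2_center']:
    print(n,[(np.round(d['position'],3).tolist(),round(d['conf'],2)) for d in tip_of('side',n)[:2]])
st()
E
```

```text
scene [308 180] [284 176  50  13 101]
side [280 191] [259 184  44  18 196]
handle [0.566, 0.054, 0.12, 1.753, 0.557]
dustbox_center ['scene', 'side'] [0.568, -0.05, 0.02, 1.639, 0.059] fitz [0.569, -0.048, 0.016, 1.606, 0.05]
blank0_center ['scene', 'side'] [0.469, -0.353, 0.01, 0.135, 0.094] fitz [0.469, -0.352, 0.006, 3.298, 0.074]
blank1_center ['scene', 'side'] [0.607, -0.358, 0.01, 3.397, 0.128] fitz [0.607, -0.357, 0.006, 3.344, 0.121]
blank3_center ['scene'] [0.473, -0.229, 0.01, 0.158, 0.115] fitz [0.471, -0.227, 0.004, 3.239, 0.109]
blank4_center ['scene', 'side'] [0.606, -0.222, 0.01, 2.605, 0.086] fitz [0.606, -0.222, 0.009, 2.591, 0.083]
wax_tin [([0.365, -0.296, -0.003], 0.85)]
hammer [([0.778, -0.122, 0.0], 0.64)]
screwdriver [([0.285, -0.375, -0.004], 0.62), ([0.362, -0.297, -0.001], 0.58)]
oil_jar [([0.768, 0.183, -0.002], 0.9)]
tape_roll [([0.788, 0.106, -0.004], 0.64)]
offcut [([0.718, -0.281, 0.002], 0.76)]
blank2_center [([0.775, -0.121, -0.0], 0.47)]
t 2.15 pos [0.65   0.     0.4047] rot [3.142 0.    1.571] F [-0.4 -0.1  0.5] w 0.0851
```

jog_arm:
  plan: [0.2,-0.45,0.2,0,40,0.2,-0.45,0.2,0,40,0,0,0,0.056,40,0,0,0,0.056,40,0,0,0,0.056,40,0,0,0,0.056,40,0,0,0,0.056,40,0,0,0,0.056,40,0,0,0,0.056,40,0,0,0,0.056,40,0,0,0,0,40]

```text
time_s: 3.52
tool_pos: [0.5569, 0.0412, 0.3639]
eef_rot: [3.141, -0.001, 0.119]
ft_force: [0.3, -0.9, -0.1]
grip_width: 0.0401
```

Run:
```python
from h import *
st(); w=snapshot('wrist'); save(w,'w1'); cal=get_calibration('wrist'); print(np.round(cal['camera_matrix'],1).tolist())
print('handle',proj('wrist',[.561,.05,.125]))
for n in ('hood_handle','dock'): print(n,[(np.round(d['position'],3).tolist(),round(d['conf'],2)) for d in tip_of('wrist',n)[:2]])
```

```text
t 3.52 pos [0.5569 0.0412 0.3639] rot [ 3.141e+00 -1.000e-03  1.190e-01] F [ 0.3 -0.9 -0.1] w 0.0401
[[325.2, 0.0, 278.5], [0.0, 325.2, 209.2], [0.0, 0.0, 1.0]]
handle [[266.11039084 216.26884016]]
hood_handle [([0.559, 0.044, 0.128], 0.65)]
dock []
```

View pics/w1.png

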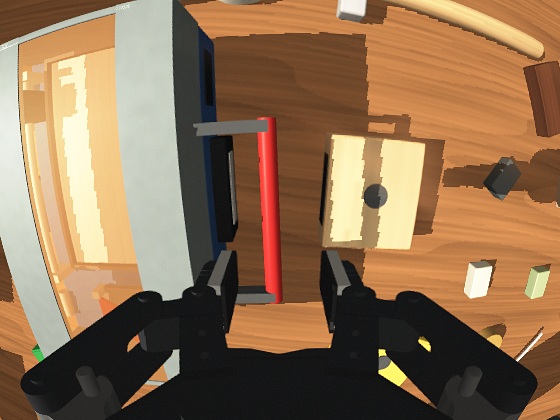

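Wrist view: the handle bar runs from px (266,118) to (277,302), with the chute (224,188) behind it and the wooden box at (370,192) in front, its black slot facing the chute.

```bash
cat >> h.py <<'E'
def ray(cam,uv,z):
    c=get_calibration(cam);T=np.asarray(c['camera_from_world']);K=np.asarray(c['camera_matrix'])
    a=np.array([(uv[0]-K[0,2])/K[0,0],(uv[1]-K[1,2])/K[1,1]])
    if cam=='wrist':
        r=np.linalg.norm(a); v=np.r_[a/r*np.sin(r),np.cos(r)]
    else: v=np.r_[a,1]
    R=T[:3,:3]; o=-R.T@T[:3,3]; d=R.T@v; return o+d*(z-o[2])/d[2]
E
python3 - <<'E'
from h import *
w=snapshot('wrist'); m=red(w); m[:,:240]=0; m[:,300:]=0
ys,xs=np.nonzero(m); print(len(xs))
l=cv2.fitLine(np.c_[xs,ys].astype(np.float32),cv2.DIST_HUBER,0,.01,.01).ravel(); print(l)
f=lambda y:(l[2]+l[0]/l[1]*(y-l[3]),y)
a,b=[ray('wrist',f(y),.131) for y in (ys.min(),ys.max())]; print(ys.min(),ys.max(),a,b,(a+b)/2,np.linalg.norm(a-b),'baryaw',np.degrees(np.arctan2(*(a-b)[1::-1])))
u=[266,189]; 
# two-view height: bar mid via side camera
s=snapshot('side')
print(pick('wrist','dustbox_center',(.568,-.05,.02)) is not None)
q=pick('wrist','dustbox_center',(.568,-.05,.02)); 
if q is not None: print('box',fit({'wrist':q},.568,-.05,.02,[.095,.11,.04],False,[1.4,1.6]))
# chute top edge corners
for p in [(217,137),(234,240)]: print(ray('wrist',p,.045))
E
```

```text
2213
[2.9687766e-02 9.9955922e-01 2.7201031e+02 2.1002739e+02]
117 303 [0.62619049 0.05534713 0.131     ] [0.4980216  0.03666774 0.131     ] [0.56210604 0.04600743 0.131     ] 0.12952291045957395 baryaw 8.291934600175761
True
box [0.567, -0.051, 0.02, 1.645, 0.022]
[0.60412008 0.10188101 0.045     ]
[0.50893151 0.07808201 0.045     ]
```

jog_arm:
  plan: [0.06,-0.04,0.4,-0.008,40,0,0,0.41,0,40,0,0,0,0,10,0,0,0,0,5,0,0,0,0,5,0,0,0,0,5]

```text
time_s: 4.62
tool_pos: [0.5635, 0.0478, 0.2858]
eef_rot: [-3.139, -0.005, 0.149]
ft_force: [-3.9, 3.3, -6.6]
grip_width: 0.0098
```

jog_arm:
  plan: [0,-0.08,-0.28,0,5,0,-0.12,-0.265,0,5,0,-0.15,-0.25,0,5,0,-0.175,-0.23,0,5,0,-0.2,-0.21,0,5]

```text
time_s: 5.25
tool_pos: [0.5515, 0.1223, 0.4147]
eef_rot: [-3.134, -0.007, 0.147]
ft_force: [8.3, 30.2, -36.6]
grip_width: 0.0092
```

jog_arm:
  plan: [0,-0.25,-0.14,0,5,0,-0.26,-0.13,0,5,0,-0.27,-0.105,0,5,0,-0.28,-0.075,0,5]

```text
time_s: 5.75
tool_pos: [0.534, 0.2265, 0.4687]
eef_rot: [-3.139, -0.011, 0.147]
ft_force: [7.3, 7.7, -30.4]
grip_width: 0.0095
```

jog_arm:
  plan: [0,-0.29,-0.02,0,5,0,-0.29,-0.01,0,5,0,-0.29,0.025,0,5,0,-0.285,0.06,0,5]

```text
time_s: 6.25
tool_pos: [0.5155, 0.3429, 0.4675]
eef_rot: [-3.14, -0.015, 0.148]
ft_force: [-8.0, -2.9, -12.6]
grip_width: 0.0094
```

jog_arm:
  plan: [0,-0.25,0.08,0,5,0,0,0,0,40,0,0,0,0,40,0,0,-0.3,0,40,0,0,-0.5,0,40,0,0.6,0,0,60,0,0.6,0,0,60,0,0.6,0,0,60,0,0.6,0,0,60]

```text
time_s: 7.38
tool_pos: [0.5462, 0.124, 0.5505]
eef_rot: [-3.14, -0.029, 0.152]
ft_force: [0.2, -0.2, -0.1]
grip_width: 0.0597
```

Run:
```python
from h import *
st(); w=snapshot('wrist'); save(w,'w2')
for c in('scene','side','wrist'):
    if c!='wrist': im=snapshot(c); save(im,c+'2')
    for n in ['hood_handle','hood_hinge','bed','lock_pad','dock','dustbox_center','blank2_center']: print(c,n,[(np.round(d['position'],3).tolist(),round(d['conf'],2)) for d in tip_of(c,n)[:2]])
```

```text
t 7.38 pos [0.5462 0.124  0.5505] rot [-3.14  -0.029  0.152] F [ 0.2 -0.2 -0.1] w 0.0597
scene hood_handle [([0.505, 0.375, 0.292], 0.69), ([0.469, -0.35, 0.007], 0.68)]
scene hood_hinge [([0.526, 0.281, 0.07], 0.6)]
scene bed [([0.579, 0.196, 0.07], 0.74)]
scene lock_pad [([0.436, 0.165, 0.11], 0.41)]
scene dock [([0.561, 0.042, 0.016], 0.97)]
scene dustbox_center [([0.24, 0.329, 0.019], 0.89), ([0.565, -0.05, 0.015], 0.8)]
scene blank2_center []
side hood_handle [([0.509, 0.374, 0.291], 0.57)]
side hood_hinge [([0.529, 0.276, 0.072], 0.64)]
side bed [([0.582, 0.199, 0.071], 0.56)]
side lock_pad [([0.444, 0.162, 0.116], 0.56)]
side dock [([0.565, 0.038, 0.019], 0.75), ([0.769, 0.182, -0.001], 0.32)]
side dustbox_center [([0.367, -0.113, 0.019], 0.85), ([0.246, 0.33, 0.02], 0.65)]
side blank2_center []
wrist hood_handle [([0.509, 0.372, 0.293], 0.78)]
wrist hood_hinge [([0.526, 0.282, 0.074], 0.59), ([0.786, 0.111, -0.0], 0.34)]
wrist bed [([0.576, 0.195, 0.074], 0.94)]
wrist lock_pad [([0.435, 0.165, 0.115], 0.57), ([0.604, -0.226, 0.008], 0.39)]
wrist dock []
wrist dustbox_center [([0.364, -0.109, 0.018], 0.97), ([0.563, -0.048, 0.02], 0.76)]
wrist blank2_center [([0.718, -0.278, 0.002], 0.43)]
```

View pics/w2.png

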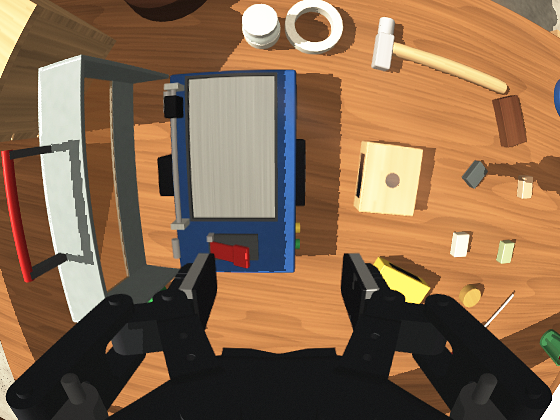

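Wrist view: the hood is fully open with its handle at the left edge. The bed spans px (190..276, 77..217), the red lock paddle is at (230,254) and the box at (390,180). Four blanks show at (474,174), (524,188), (460,244) and (505,251).

jog_arm:
  plan: [-0.133,0.49,0.19,0,60,-0.133,0.49,0.19,0,60,-0.133,0.49,0.19,0,60,-0.133,0.49,0.19,0,60,-0.133,0.49,0.19,0,60,-0.133,0.49,0.19,0,60,-0.133,0.49,0.19,0,60,-0.133,0.49,0.19,0,60,0,0,0,0,60]

```text
time_s: 9.7
tool_pos: [0.5048, -0.2883, 0.3892]
eef_rot: [-3.14, -0.031, 0.155]
ft_force: [-0.1, -0.2, 0.5]
grip_width: 0.06
```

```bash
cat >> h.py <<'E'
def go(x,y,z,yaw=None):
    s=sensors.read_state(); p=np.array(s['tool_pos']); w=s['eef_rot'][2]
    d=np.array([x,y,z])-p; c,n=np.cos(w),np.sin(w)
    t=[d[0]*c+d[1]*n, d[0]*n-d[1]*c, -d[2]]
    L=np.linalg.norm(d)
    print('shift(100mm)',np.round(np.array(t)*10,3),'rows',np.ceil(L/.055),'turn',None if yaw is None else round(-((yaw-w+np.pi)%(2*np.pi)-np.pi)/np.pi,3))
BL={0:(.469,-.352,.01),1:(.607,-.358,.01),3:(.472,-.228,.01),4:(.606,-.222,.01)}
def blanks(which,fz=False,cam='wrist'):
    out={}
    for i in which:
        m=pick(cam,'blank%d_center'%i,BL[i])
        if m is None: print(i,'none'); continue
        out[i]=fit({cam:m},*BL[i],np.array([.044,.028,.02]),fz); print('blank',i,out[i])
    return out
E
python3 - <<'E'
from h import *
st(); w=snapshot('wrist'); save(w,'w3')
blanks([0,1,3,4]); blanks([3],True)
E
```

```text
t 9.7 pos [ 0.5048 -0.2883  0.3892] rot [-3.14  -0.031  0.155] F [-0.1 -0.2  0.5] w 0.06
blank 0 [0.469, -0.352, 0.01, 0.199, 0.064]
blank 1 [0.608, -0.356, 0.01, 0.202, 0.036]
blank 3 [0.473, -0.226, 0.01, 3.304, 0.063]
blank 4 [0.607, -0.22, 0.01, 2.616, 0.055]
blank 3 [0.469, -0.225, -0.001, 3.307, 0.036]
```

View pics/w3.png

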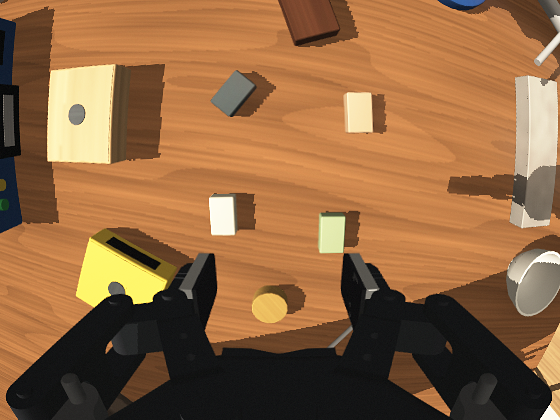

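Wrist view: charcoal is at (233,93), tan (358,112), ivory (222,215) and green (332,232). The round tin at (269,305) is a bystander.

```bash
cat >> h.py <<'E'
from scipy.spatial.transform import Rotation as Ro
def go(x,y,z,yaw=None):
    "shift for the grasp point (TCP+155mm) to x,y,z"
    s=sensors.read_state(); R=Ro.from_euler('xyz',s['eef_rot']).as_matrix(); g=np.array(s['tool_pos'])+.155*R[:,2]
    t=R.T@(np.array([x,y,z])-g); w=s['eef_rot'][2]
    print('g',np.round(g,4),'tilt',np.round(R[:2,2],3),'shift(100mm)',np.round(t*10,3),'rows',np.ceil(np.linalg.norm(t)/.055),'turn',None if yaw is None else round(-((yaw-w+np.pi)%(2*np.pi)-np.pi)/np.pi,3))
E
python3 - <<'E'
from h import *
go(.608,-.356,.08,.202); go(.608,-.356,.021,.202)
E
```

```text
g [ 0.5111 -0.2834  0.2365] tilt [0.033 0.006] shift(100mm) [0.788 0.872 1.592] rows 4.0 turn -0.014
g [ 0.5111 -0.2834  0.2365] tilt [0.033 0.006] shift(100mm) [0.768 0.872 2.182] rows 5.0 turn -0.014
```

jog_arm:
  plan: [0.26,0.29,0.5,-0.014,60,0.26,0.29,0.5,0,60,0.25,0.29,0.5,0,60,0,0,0,0,60]

```text
time_s: 10.5
tool_pos: [0.608, -0.3517, 0.2445]
eef_rot: [3.136, -0.038, 0.211]
ft_force: [-0.5, 0.6, 0.6]
grip_width: 0.0602
```

Run:
```python
from h import *
snapshot('wrist');blanks([1]);st()
go(.608,-.356,.021,.202)
```

```text
blank 1 [0.605, -0.36, 0.01, 3.35, 0.024]
t 10.6 pos [ 0.6076 -0.3515  0.2492] rot [ 3.133 -0.041  0.211] F [-0.5  0.   0.2] w 0.0602
g [ 0.6141 -0.3514  0.0943] tilt [0.042 0.001] shift(100mm) [-0.1    0.026  0.73 ] rows 2.0 turn 0.003
```

jog_arm:
  plan: [-0.05,0.03,0.36,0,60,-0.05,0.03,0.36,0,60,0,0,0,0,15,0,0,0,0,15,0,0,0,0,15,0,0,0,0,15,0,0,-0.3,0,15,0,0,-0.5,0,15,0,0,-0.5,0,15,0,0,0,0,15]

```text
time_s: 11.85
tool_pos: [0.5974, -0.3567, 0.3278]
eef_rot: [3.119, -0.055, 0.215]
ft_force: [0.8, 0.8, -1.5]
grip_width: 0.0258
```

Run:
```python
from h import *
st()
w=snapshot('wrist');save(w,'w4')
ex=np.array([-.1445,.9895]);ey=np.array([-.9895,-.1445]);b=np.array([.5795,.1965])
for x,y in [(-28,-50),(-28,40),(28,-50),(28,40)]: print(x,y,b+ex*x/1e3+ey*y/1e3)
p=b+ex*-.028+ey*-.05
go(*p,.22,1.716)
```

```text
t 11.85 pos [ 0.5974 -0.3567  0.3278] rot [ 3.119 -0.055  0.215] F [ 0.8  0.8 -1.5] w 0.0258
-28 -50 [0.633021 0.176019]
-28 40 [0.543966 0.163014]
28 -50 [0.624929 0.231431]
28 40 [0.535874 0.218426]
g [ 0.6056 -0.3575  0.1708] tilt [ 0.056 -0.008] shift(100mm) [ 1.431 -5.144 -0.52 ] rows 10.0 turn -0.478
```

View pics/w4.png

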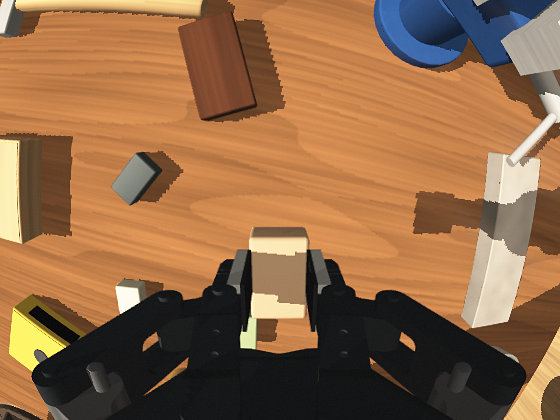

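Tan blank held at px (278,272), width 26 mm. I'll carry it to the bed.

jog_arm:
  plan: [0.143,-0.514,-0.05,0,15,0.143,-0.514,-0.05,0,15,0.143,-0.514,-0.05,0,15,0.143,-0.514,-0.05,0,15,0.143,-0.514,-0.05,0,15,0.143,-0.514,-0.05,0,15,0.143,-0.514,-0.05,0,15,0.143,-0.514,-0.05,0,15,0.143,-0.514,-0.05,0,15,0.143,-0.514,-0.05,0,15,0,0,0,-0.053,15,0,0,0,-0.053,15,0,0,0,-0.053,15,0,0,0,-0.053,15,0,0,0,-0.053,15,0,0,0,-0.053,15,0,0,0,-0.053,15,0,0,0,-0.053,15,0,0,0,-0.053,15]

```text
time_s: 14.28
tool_pos: [0.6183, 0.1955, 0.3502]
eef_rot: [3.12, 0.015, 1.761]
ft_force: [-1.2, 0.3, -1.2]
grip_width: 0.0257
```

Run:
```python
from h import *
st(); w=snapshot('wrist');save(w,'w5')
go(.633,.176,.14,1.716); go(.633,.176,.093,1.716)
for n in ['bed','lock_pad','hood_hinge']: print(n,[(np.round(d['position'],3).tolist(),round(d['conf'],2)) for d in tip_of('wrist',n)[:2]])
```

```text
t 14.28 pos [0.6183 0.1955 0.3502] rot [3.12  0.015 1.761] F [-1.2  0.3 -1.2] w 0.0257
g [0.6219 0.1937 0.1951] tilt [ 0.024 -0.011] shift(100mm) [-0.187  0.062  0.556] rows 2.0 turn 0.017
g [0.6219 0.1937 0.1951] tilt [ 0.024 -0.011] shift(100mm) [-0.18   0.052  1.026] rows 2.0 turn 0.017
bed [([0.578, 0.194, 0.073], 0.9)]
lock_pad [([0.433, 0.165, 0.113], 0.96)]
hood_hinge [([0.526, 0.283, 0.073], 0.81)]
```

View pics/w5.png

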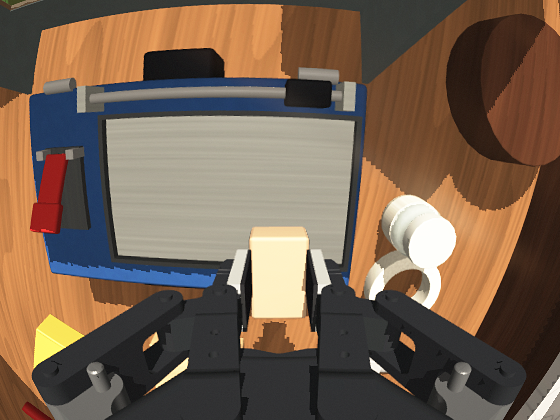

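The bed floor corners are at (106,118), (356,121), (115,258) and (347,265), and the paddle pad is at (47,217).

Run:
```python
from h import *
P=np.array([ray('wrist',p,.07)[:2] for p in [(106,118),(356,121),(347,265),(115,258)]])
print(P, P.mean(0)); 
for i in range(4): d=P[(i+1)%4]-P[i]; print(np.linalg.norm(d),np.degrees(np.arctan2(d[1],d[0])))
print('pad',ray('wrist',(47,217),.113))
```

```text
[[0.47163216 0.24311556]
 [0.67154971 0.27113197]
 [0.69306214 0.15084135]
 [0.48589849 0.11877859]] [0.58053562 0.19596687]
0.2018711104728931 7.977467254999987
0.12219908964425523 -79.86057822699524
0.20963014693826432 -171.20212711614602
0.12515273968901489 96.54544705609928
pad [0.44213353 0.16521168 0.113     ]
```

jog_arm:
  plan: [-0.1,0.03,0.28,0.017,15,-0.09,0.03,0.28,0,15,0,0,0,0,15]

```text
time_s: 14.85
tool_pos: [0.6289, 0.1769, 0.2938]
eef_rot: [3.118, 0.013, 1.684]
ft_force: [0.6, 0.2, -0.4]
grip_width: 0.0255
```

Run:
```python
from h import *
st(); go(.633,.176,.094,1.716)
```

```text
t 14.85 pos [0.6289 0.1769 0.2938] rot [3.118 0.013 1.684] F [ 0.6  0.2 -0.4] w 0.0255
g [0.6327 0.1753 0.1388] tilt [ 0.025 -0.011] shift(100mm) [ 0.013 -0.007  0.448] rows 1.0 turn -0.01
```

jog_arm:
  plan: [0,0,0.3,-0.01,15,0,0,0.13,0,15,0,0,0,0,15,0,0,0,0,45,0,0,0,0,45,0,0,0,0,45,0,0,-0.3,0,45,0,0,-0.5,0,45,0,0,-0.4,0,60,0,0,0,0,60]

```text
time_s: 16.1
tool_pos: [0.6278, 0.1795, 0.3805]
eef_rot: [3.111, 0.013, 1.705]
ft_force: [0.8, 0.8, 0.1]
grip_width: 0.0597
```

```bash
cat >> h.py <<'E'
BC=np.array([.5803,.196]);EX=np.array([-.1445,.9895]);EY=np.array([-.9895,-.1445])
def bedfit(name,p,z=.08):
    m=pick('wrist',name,(p[0],p[1],z))
    if m is None: print(name,'not seen'); return
    f=fit({'wrist':m},p[0],p[1],z,np.array([.044,.028,.02])); d=np.array(f[:2])-BC
    print(name,f,'bed x,y mm',np.round([d@EX*1e3,d@EY*1e3],1))
E
python3 - <<'E'
from h import *
st(); snapshot('wrist'); bedfit('blank1_center',(.633,.176)); go(.607,-.220,.16,-.526)
E
```

```text
t 16.1 pos [0.6278 0.1795 0.3805] rot [3.111 0.013 1.705] F [0.8 0.8 0.1] w 0.0597
blank1_center [0.636, 0.169, 0.08, 1.715, 0.071] bed x,y mm [-34.8 -51.2]
g [0.6313 0.1777 0.2224] tilt [ 0.028 -0.01 ] shift(100mm) [-3.9   -0.793  0.656] rows 8.0 turn 0.71
```

jog_arm:
  plan: [-0.488,-0.1,0.04,0,60,-0.488,-0.1,0.04,0,60,-0.488,-0.1,0.04,0,60,-0.488,-0.1,0.04,0,60,-0.488,-0.1,0.04,0,60,-0.488,-0.1,0.04,0,60,-0.488,-0.1,0.04,0,60,-0.488,-0.1,0.04,0,60,0,0,0,0.058,60,0,0,0,0.058,60,0,0,0,0.058,60,0,0,0,0.059,60,0,0,0,0.059,60,0,0,0,0.059,60,0,0,0,0.059,60,0,0,0,0.059,60,0,0,0,0.059,60,0,0,0,0.059,60,0,0,0,0.059,60,0,0,0,0.059,60]

```text
time_s: 18.7
tool_pos: [0.59, -0.2293, 0.3127]
eef_rot: [3.137, 0.02, -0.541]
ft_force: [0.2, -1.1, -0.8]
grip_width: 0.06
```

Run:
```python
from h import *
st(); snapshot('wrist'); f=blanks([4])[4]; go(f[0],f[1],.021,f[3]); blanks([0,3])
```

```text
t 18.7 pos [ 0.59   -0.2293  0.3127] rot [ 3.137  0.02  -0.541] F [ 0.2 -1.1 -0.8] w 0.06
blank 4 [0.605, -0.223, 0.01, -0.539, 0.051]
g [ 0.587  -0.2284  0.1578] tilt [-0.019  0.006] shift(100mm) [ 0.154 -0.145  1.364] rows 3.0 turn 0.001
blank 0 [0.469, -0.355, 0.01, 0.194, 0.051]
blank 3 [0.472, -0.226, 0.01, 3.003, 0.351]
```

jog_arm:
  plan: [0.08,-0.075,0.45,0,60,0.075,-0.07,0.45,0,60,0,0,0.42,0,60,0,0,0.04,0,60,0,0,0,0,15,0,0,0,0,15,0,0,0,0,15,0,0,0,0,15,0,0,-0.3,0,15,0,0,-0.5,0,15,0,0,-0.5,0,15,0,0,0,0,15]

```text
time_s: 20.4
tool_pos: [0.6125, -0.2254, 0.3137]
eef_rot: [3.139, 0.01, -0.507]
ft_force: [-0.7, -0.5, -1.0]
grip_width: 0.0266
```

Run:
```python
from h import *
st(); p=BC+EX*.024+EY*-.05; print(p); go(*p,.21,1.716)
```

```text
t 20.4 pos [ 0.6125 -0.2254  0.3137] rot [ 3.139  0.01  -0.507] F [-0.7 -0.5 -1. ] w 0.0266
[0.626307 0.226973]
g [ 0.6109 -0.225   0.1587] tilt [-0.01   0.002] shift(100mm) [-2.067 -4.024 -0.505] rows 9.0 turn -0.708
```

jog_arm:
  plan: [-0.23,-0.447,-0.056,0,15,-0.23,-0.447,-0.056,0,15,-0.23,-0.447,-0.056,0,15,-0.23,-0.447,-0.056,0,15,-0.23,-0.447,-0.056,0,15,-0.23,-0.447,-0.056,0,15,-0.23,-0.447,-0.056,0,15,-0.23,-0.447,-0.056,0,15,-0.23,-0.447,-0.056,0,15,0,0,0,-0.059,15,0,0,0,-0.059,15,0,0,0,-0.059,15,0,0,0,-0.059,15,0,0,0,-0.059,15,0,0,0,-0.059,15,0,0,0,-0.059,15,0,0,0,-0.059,15,0,0,0,-0.059,15,0,0,0,-0.059,15,0,0,0,-0.059,15]

```text
time_s: 22.9
tool_pos: [0.6233, 0.2409, 0.3539]
eef_rot: [-3.121, 0.002, 1.554]
ft_force: [-0.3, -0.3, 0.1]
grip_width: 0.0265
```

Run:
```python
from h import *
st(); go(.6263,.227,.14,1.716)
```

```text
t 22.9 pos [0.6233 0.2409 0.3539] rot [-3.121e+00  2.000e-03  1.554e+00] F [-0.3 -0.3  0.1] w 0.0265
g [0.62   0.2407 0.1989] tilt [-0.021 -0.001] shift(100mm) [-0.135  0.077  0.588] rows 2.0 turn -0.052
```

jog_arm:
  plan: [-0.07,0.04,0.3,0,15,-0.07,0.04,0.28,0,15,0,0,0,-0.052,15,0,0,0,0,15]

```text
time_s: 23.4
tool_pos: [0.6291, 0.226, 0.2916]
eef_rot: [-3.119, -0.001, 1.724]
ft_force: [-0.2, 0.5, -0.5]
grip_width: 0.0265
```

Run:
```python
from h import *
st(); snapshot('wrist'); bedfit('blank1_center',(.636,.17));go(.6263,.227,.094,1.716)
m=pick('wrist','blank4_center',(.626,.227,.125))
if m is not None: ys,xs=np.nonzero(m); print('held px',xs.min(),xs.max(),ys.min(),ys.max())
```

```text
t 23.4 pos [0.6291 0.226  0.2916] rot [-3.119e+00 -1.000e-03  1.724e+00] F [-0.2  0.5 -0.5] w 0.0265
blank1_center [0.643, 0.136, 0.08, 1.708, 0.588] bed x,y mm [-68.4 -53.4]
g [0.6255 0.2258 0.137 ] tilt [-0.023 -0.002] shift(100mm) [0.01  0.019 0.43 ] rows 1.0 turn 0.001
held px 245 312 227 325
```

jog_arm:
  plan: [0.01,0.02,0.28,0,15,0,0,0.14,0,15,0,0,0,0,15,0,0,0,0,45,0,0,0,0,45,0,0,0,0,45,0,0,-0.3,0,45,0,0,-0.5,0,45,0,0,-0.5,0,60,0,0,0,0,60]

```text
time_s: 24.8
tool_pos: [0.6336, 0.228, 0.3879]
eef_rot: [-3.126, -0.002, 1.714]
ft_force: [-0.4, 0.2, -0.8]
grip_width: 0.0601
```

Run:
```python
from h import *
st(); snapshot('wrist'); bedfit('blank1_center',(.636,.17)); bedfit('blank4_center',(.626,.227)); go(.472,-.225,.15,.15)
```

```text
t 24.8 pos [0.6336 0.228  0.3879] rot [-3.126e+00 -2.000e-03  1.714e+00] F [-0.4  0.2 -0.8] w 0.0601
blank1_center [0.635, 0.17, 0.08, 1.725, 0.076] bed x,y mm [-33.6 -50.4]
blank4_center [0.624, 0.225, 0.08, 1.679, 0.07] bed x,y mm [ 22.4 -47.4]
g [0.6286 0.2273 0.2278] tilt [-0.023 -0.002] shift(100mm) [-4.254 -2.178  0.825] rows 9.0 turn 0.498
```

Tan and charcoal are both flat in the bed. Ivory is next.

jog_arm:
  plan: [-0.473,-0.242,0.06,0,60,-0.473,-0.242,0.06,0,60,-0.473,-0.242,0.06,0,60,-0.473,-0.242,0.06,0,60,-0.473,-0.242,0.06,0,60,-0.473,-0.242,0.06,0,60,-0.473,-0.242,0.06,0,60,-0.473,-0.242,0.06,0,60,-0.473,-0.242,0.06,0,60,0,0,0,0.056,60,0,0,0,0.056,60,0,0,0,0.056,60,0,0,0,0.056,60,0,0,0,0.056,60,0,0,0,0.056,60,0,0,0,0.056,60,0,0,0,0.056,60,0,0,0,0.056,60]

```text
time_s: 27.2
tool_pos: [0.4619, -0.2363, 0.3093]
eef_rot: [-3.125, 0.058, 0.082]
ft_force: [-0.9, -0.2, 0.4]
grip_width: 0.0597
```

Run:
```python
from h import *
st(); snapshot('wrist'); o=blanks([3,0])
if 3 in o: f=o[3]; go(f[0],f[1],.021,f[3]%np.pi)
```

```text
t 27.2 pos [ 0.4619 -0.2363  0.3093] rot [-3.125  0.058  0.082] F [-0.9 -0.2  0.4] w 0.0597
blank 3 [0.471, -0.23, 0.01, 0.167, 0.04]
blank 0 [0.47, -0.355, 0.01, 3.29, 0.051]
g [ 0.453  -0.2346  0.1548] tilt [-0.058  0.011] shift(100mm) [ 0.26  -0.008  1.326] rows 3.0 turn -0.024
```

jog_arm:
  plan: [0.13,-0.01,0.45,-0.024,60,0.13,0,0.45,0,60,0,0,0.38,0,60,0,0,0.04,0,60,0,0,0,0,15,0,0,0,0,15,0,0,0,0,15,0,0,0,0,15,0,0,-0.3,0,15,0,0,-0.5,0,15,0,0,-0.5,0,15,0,0,0,0,15]

```text
time_s: 28.85
tool_pos: [0.489, -0.2325, 0.3117]
eef_rot: [-3.124, 0.049, 0.194]
ft_force: [-0.3, -0.2, -1.1]
grip_width: 0.0266
```

Run:
```python
from h import *
st(); p=BC+EX*-.028+EY*.04; print(p); go(*p,.21,1.716)
```

```text
t 28.85 pos [ 0.489  -0.2325  0.3117] rot [-3.124  0.049  0.194] F [-0.3 -0.2 -1.1] w 0.0266
[0.544766 0.162514]
g [ 0.481  -0.2313  0.1569] tilt [-0.052  0.008] shift(100mm) [ 1.357 -3.751 -0.532] rows 8.0 turn -0.484
```

jog_arm:
  plan: [0.17,-0.475,-0.065,0,15,0.17,-0.475,-0.065,0,15,0.17,-0.475,-0.065,0,15,0.17,-0.475,-0.065,0,15,0.17,-0.475,-0.065,0,15,0.17,-0.475,-0.065,0,15,0.17,-0.475,-0.065,0,15,0.17,-0.475,-0.065,0,15,0,0,0,-0.056,15,0,0,0,-0.056,15,0,0,0,-0.056,15,0,0,0,-0.056,15,0,0,0,-0.056,15,0,0,0,-0.056,15,0,0,0,-0.056,15,0,0,0,-0.056,15,0,0,0,-0.036,15]

```text
time_s: 30.98
tool_pos: [0.5492, 0.1785, 0.3554]
eef_rot: [-3.082, -0.017, 1.763]
ft_force: [-0.3, -0.5, -0.8]
grip_width: 0.0268
```

Run:
```python
from h import *
st(); snapshot('wrist'); p=BC+EX*-.022+EY*.04; go(*p,.14,1.716)
m=pick('wrist','blank3_center',(.544,.165,.18))
if m is not None: ys,xs=np.nonzero(m); print('held px',xs.min(),xs.max(),ys.min(),ys.max())
```

```text
t 30.98 pos [0.5492 0.1785 0.3554] rot [-3.082 -0.017  1.763] F [-0.3 -0.5 -0.8] w 0.0268
g [0.5396 0.1792 0.2007] tilt [-0.062  0.005] shift(100mm) [-0.124  0.057  0.602] rows 2.0 turn 0.017
held px 244 312 224 324
```

jog_arm:
  plan: [-0.06,0.03,0.3,0.017,15,-0.06,0.03,0.3,0,15,0,0,0,0,15]

```text
time_s: 31.45
tool_pos: [0.5532, 0.1677, 0.2933]
eef_rot: [-3.081, -0.012, 1.696]
ft_force: [-0.3, 0.6, 0.1]
grip_width: 0.0265
```

Run:
```python
from h import *
st(); p=BC+EX*-.022+EY*.04; go(*p,.094,1.716)
```

```text
t 31.45 pos [0.5532 0.1677 0.2933] rot [-3.081 -0.012  1.696] F [-0.3  0.6  0.1] w 0.0265
g [0.5436 0.1684 0.1386] tilt [-0.062  0.005] shift(100mm) [-0.006  0.03   0.445] rows 1.0 turn -0.006
```

jog_arm:
  plan: [0,0.03,0.28,0,15,0,0,0.15,0,15,0,0,0,0,15,0,0,0,0,45,0,0,0,0,45,0,0,0,0,45,0,0,-0.3,0,45,0,0,-0.5,0,45,0,0,-0.5,0,60,0,0,0,0,60]

```text
time_s: 32.7
tool_pos: [0.5626, 0.1684, 0.3891]
eef_rot: [-3.087, -0.013, 1.691]
ft_force: [0.4, -0.1, -0.8]
grip_width: 0.0598
```

Run:
```python
from h import *
st(); snapshot('wrist'); bedfit('blank3_center',BC+EX*-.028+EY*.04); bedfit('blank1_center',(.636,.17)); bedfit('blank4_center',(.626,.227)); go(.469,-.354,.15,.15)
```

```text
t 32.7 pos [0.5626 0.1684 0.3891] rot [-3.087 -0.013  1.691] F [ 0.4 -0.1 -0.8] w 0.0598
blank3_center not seen
blank1_center [0.633, 0.17, 0.08, 1.763, 0.115] bed x,y mm [-33.3 -48.4]
blank4_center [0.622, 0.225, 0.08, 1.699, 0.125] bed x,y mm [ 22.7 -45.5]
g [0.5512 0.1687 0.2293] tilt [-0.063  0.005] shift(100mm) [-5.101 -1.392  0.82 ] rows 10.0 turn 0.49
```

jog_arm:
  plan: [-0.51,-0.139,0.05,0,60,-0.51,-0.139,0.05,0,60,-0.51,-0.139,0.05,0,60,-0.51,-0.139,0.05,0,60,-0.51,-0.139,0.05,0,60,-0.51,-0.139,0.05,0,60,-0.51,-0.139,0.05,0,60,-0.51,-0.139,0.05,0,60,-0.51,-0.139,0.05,0,60,-0.51,-0.139,0.05,0,60,0,0,0,0.055,60,0,0,0,0.055,60,0,0,0,0.055,60,0,0,0,0.055,60,0,0,0,0.055,60,0,0,0,0.055,60,0,0,0,0.055,60,0,0,0,0.055,60,0,0,0,0.05,60]

```text
time_s: 35.28
tool_pos: [0.4705, -0.3677, 0.3072]
eef_rot: [-3.105, 0.097, 0.107]
ft_force: [-0.9, 0.5, -0.0]
grip_width: 0.06
```

Run:
```python
from h import *
st(); snapshot('wrist'); o=blanks([0])
if 0 in o: f=o[0]; go(f[0],f[1],.021,f[3]%np.pi)
s=snapshot('scene'); save(s,'scene6')
print(tip_of('scene','blank3_center')[:2]); print(tip_of('scene','dustbox_center')[:3])
```

```text
t 35.27 pos [ 0.4705 -0.3677  0.3072] rot [-3.105  0.097  0.107] F [-0.9  0.5 -0. ] w 0.06
blank 0 [0.469, -0.354, 0.01, 0.138, 0.079]
g [ 0.455  -0.3636  0.1531] tilt [-0.1    0.027] shift(100mm) [ 0.276 -0.031  1.303] rows 3.0 turn -0.009
[{'position': [0.5495, 0.1717, 0.0818], 'conf': 0.59}]
[{'position': [0.5676, -0.0505, 0.0174], 'conf': 0.9}, {'position': [0.3634, -0.1076, 0.0176], 'conf': 0.84}, {'position': [0.2439, 0.3298, 0.0178], 'conf': 0.68}]
```

View pics/scene6.png

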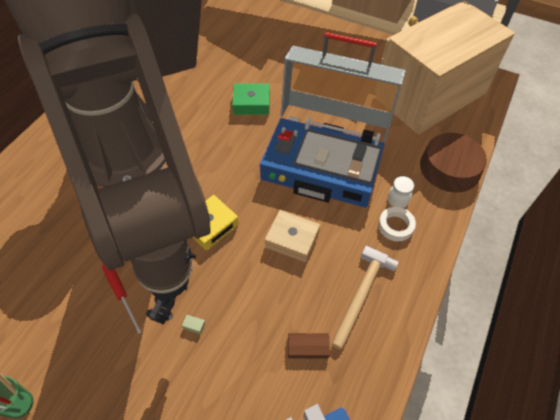

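Ivory lies in the bed at px (322,156), beside charcoal (358,150) and tan (354,168). The wooden box is still at (292,235). I'll grasp the green blank now, then turn before translating so the tool tilt unwinds.

jog_arm:
  plan: [0.12,-0.03,0.43,-0.009,60,0.12,0,0.43,0,60,0.01,0,0.38,0,60,0,0,0.03,0,60,0,0,0,0,15,0,0,0,0,15,0,0,0,0,15,0,0,0,0,15,0,0,-0.3,0,15,0,0,-0.5,0,15,0,0,-0.5,0,15,0,0,-0.5,0,15,0,0,0,0,15]

```text
time_s: 37.15
tool_pos: [0.5019, -0.3638, 0.368]
eef_rot: [-3.108, 0.087, 0.16]
ft_force: [-0.5, -0.6, -0.5]
grip_width: 0.0265
```

Run:
```python
from h import *
st(); p=BC+EX*.028+EY*.04; print(p); go(*p,.21,1.716)
```

```text
t 37.15 pos [ 0.5019 -0.3638  0.368 ] rot [-3.108  0.087  0.16 ] F [-0.5 -0.6 -0.5] w 0.0265
[0.536674 0.217926]
g [ 0.4879 -0.3608  0.2137] tilt [-0.091  0.019] shift(100mm) [ 1.4   -5.636  0.104] rows 11.0 turn -0.495
```

jog_arm:
  plan: [0,0,0,-0.055,15,0,0,0,-0.055,15,0,0,0,-0.055,15,0,0,0,-0.055,15,0,0,0,-0.055,15,0,0,0,-0.055,15,0,0,0,-0.055,15,0,0,0,-0.055,15,0,0,0,-0.055,15]

```text
time_s: 38.28
tool_pos: [0.4992, -0.3623, 0.3629]
eef_rot: [-3.052, -0.041, 1.761]
ft_force: [0.7, 0.0, -0.0]
grip_width: 0.0265
```

Run:
```python
from h import *
st(); p=BC+EX*.028+EY*.04; go(*p,.21,1.716)
```

```text
t 38.27 pos [ 0.4992 -0.3623  0.3629] rot [-3.052 -0.041  1.761] F [ 0.7  0.  -0. ] w 0.0265
g [ 0.4844 -0.3587  0.2086] tilt [-0.096  0.023] shift(100mm) [5.558 1.619 0.07 ] rows 11.0 turn 0.014
```

jog_arm:
  plan: [0.505,0.147,0.006,0.014,15,0.505,0.147,0.006,0,15,0.505,0.147,0.006,0,15,0.505,0.147,0.006,0,15,0.505,0.147,0.006,0,15,0.505,0.147,0.006,0,15,0.505,0.147,0.006,0,15,0.505,0.147,0.006,0,15,0.505,0.147,0.006,0,15,0.505,0.147,0.006,0,15,0.505,0.147,0.006,0,15,0,0,0,0,15]

```text
time_s: 39.78
tool_pos: [0.5706, 0.229, 0.3547]
eef_rot: [-3.044, -0.039, 1.719]
ft_force: [0.5, -0.4, -0.6]
grip_width: 0.0263
```

Run:
```python
from h import *
st(); snapshot('wrist'); p=BC+EX*.03+EY*.04; go(*p,.14,1.716)
bedfit('blank3_center',BC+EX*-.02+EY*.034)
m=pick('wrist','blank0_center',(*p,.19))
if m is not None: ys,xs=np.nonzero(m); print('held px',xs.min(),xs.max(),ys.min(),ys.max())
```

```text
t 39.77 pos [0.5706 0.229  0.3547] rot [-3.044 -0.039  1.719] F [ 0.5 -0.4 -0.6] w 0.0263
g [0.5545 0.2309 0.2005] tilt [-0.103  0.023] shift(100mm) [-0.106 -0.135  0.618] rows 2.0 turn 0.001
blank3_center not seen
```

Run:
```python
from h import *
save(snapshot('wrist'),'w7')
p=BC+EX*-.02+EY*.034; print(proj('wrist',[*p,.09]),proj('wrist',[*(BC+EX*.03+EY*.04),.09]))
```

```text
[[276.00323298 283.28385567]] [[268.22468664 224.42707226]]
```

View pics/w7.png

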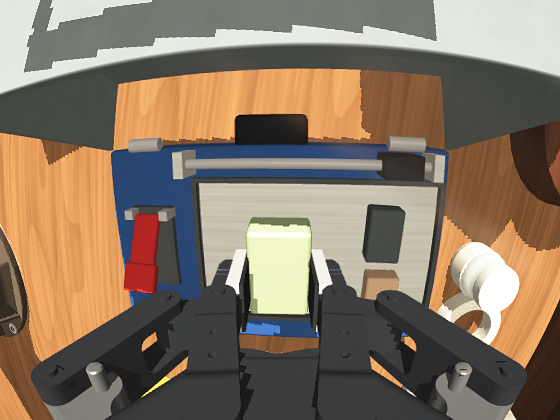

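jog_arm:
  plan: [-0.04,-0.07,0.31,0,15,-0.04,-0.065,0.3,0,15,0,0,0,0,15]

```text
time_s: 40.35
tool_pos: [0.5522, 0.2124, 0.295]
eef_rot: [-3.044, -0.038, 1.711]
ft_force: [0.5, 0.1, -0.3]
grip_width: 0.0264
```

Run:
```python
from h import *
st(); p=BC+EX*.032+EY*.04; go(*p,.096,1.716)
```

```text
t 40.35 pos [0.5522 0.2124 0.295 ] rot [-3.044 -0.038  1.711] F [ 0.5  0.1 -0.3] w 0.0264
g [0.5365 0.2161 0.1408] tilt [-0.101  0.023] shift(100mm) [0.041 0.047 0.447] rows 1.0 turn -0.002
```

jog_arm:
  plan: [0.04,0.045,0.28,0,15,0,0,0.16,0,15,0,0,0,0,15,0,0,0,0,45,0,0,0,0,45,0,0,0,0,45,0,0,-0.3,0,45,0,0,-0.5,0,45,0,0,-0.5,0,60,-0.5,0,-0.3,0,60,-0.5,0,0,0,60,-0.5,0,0,0,60,0,0,0,0,60]

```text
time_s: 41.98
tool_pos: [0.5915, 0.0605, 0.4176]
eef_rot: [-3.056, -0.037, 1.711]
ft_force: [-1.1, 0.7, 0.1]
grip_width: 0.06
```

Run:
```python
from h import *
st(); save(snapshot('wrist'),'w8')
bedfit('blank0_center',BC+EX*.03+EY*.04);bedfit('blank3_center',BC+EX*-.02+EY*.034); bedfit('blank1_center',(.636,.17)); bedfit('blank4_center',(.626,.227))
print('pad',tip_of('wrist','lock_pad')[:2])
```

```text
t 41.98 pos [0.5915 0.0605 0.4176] rot [-3.056 -0.037  1.711] F [-1.1  0.7  0.1] w 0.06
blank0_center [0.538, 0.231, 0.08, 1.761, 0.048] bed x,y mm [40.7 36.8]
blank3_center [0.544, 0.173, 0.08, 1.728, 0.055] bed x,y mm [-17.5  39.2]
blank1_center not seen
blank4_center [0.626, 0.23, 0.08, 1.684, 0.085] bed x,y mm [ 27.  -50.1]
pad [{'position': [0.4349, 0.166, 0.1144], 'conf': 0.92}]
```

View pics/w8.png

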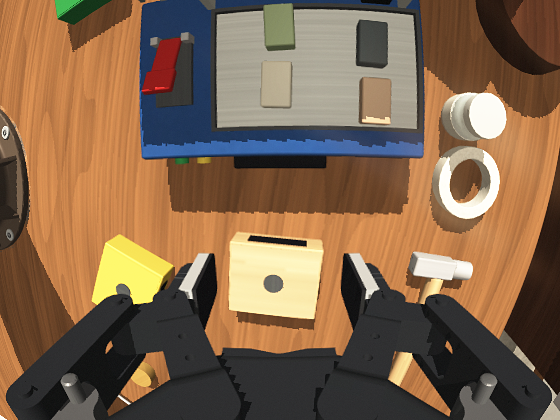

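All four blanks are in the bed: green (279,26), charcoal (371,43), ivory (276,84) and tan (375,99). Green sits close to the back rim, so I'll check it from above.

Run:
```python
from h import *
p=BC+EX*.0+EY*.04; go(*p,.24,1.716)
```

```text
g [0.577  0.0684 0.2627] tilt [-0.091  0.025] shift(100mm) [ 1.248 -0.16   0.29 ] rows 3.0 turn -0.0
```

jog_arm:
  plan: [0.416,-0.05,0.1,0,60,0.416,-0.05,0.1,0,60,0.416,-0.05,0.1,0,60,0,0,0,0,60]

```text
time_s: 42.78
tool_pos: [0.5537, 0.1931, 0.3923]
eef_rot: [-3.056, -0.038, 1.719]
ft_force: [-0.3, -0.4, -0.0]
grip_width: 0.0601
```

Run:
```python
from h import *
st(); im=snapshot('wrist')
save(cv2.resize(im[60:330,130:460],None,fx=2.2,fy=2.2,interpolation=cv2.INTER_CUBIC),'w9')
b=BC+EX*.03+EY*.04
bedfit('blank0_center',b)
m=pick('wrist','blank0_center',(*b,.08)); 
f=fit({'wrist':m},*b,.08,np.array([.044,.028,.02]),True); d=np.array(f[:2])-BC; print(f,d@EX,d@EY)
go(*(BC+EX*.036+EY*.037),.094,1.716)
for y in(-.1,0,.1): print(proj('wrist',[*(BC+EX*.06+EY*y),.07]))
```

```text
t 42.77 pos [0.5537 0.1931 0.3923] rot [-3.056 -0.038  1.719] F [-0.3 -0.4 -0. ] w 0.0601
blank0_center not seenTraceback (most recent call last):
  File "<stdin>", line 7, in <module>
  File "h.py", line 33, in fit
    r=minimize(cost,p0,method='Nelder-Mead',options=dict(initial_simplex=sim,xatol=2e-4,fatol=1e-4,maxiter=120))
    res = _minimize_neldermead(fun, x0, args, callback, bounds=bounds,
                               **options)
    fsim[k] = func(sim[k])
              ~~~~^^^^^^^^
    fx = function(np.copy(x), *(wrapper_args + args))
  File "h.py", line 27, in cost
    t+=1-np.minimum(S,m).sum()/np.maximum(S,m).sum()
         ~~~~~~~~~~^^^^^
TypeError: '<=' not supported between instances of 'float' and 'NoneType'
```

View pics/w9.png

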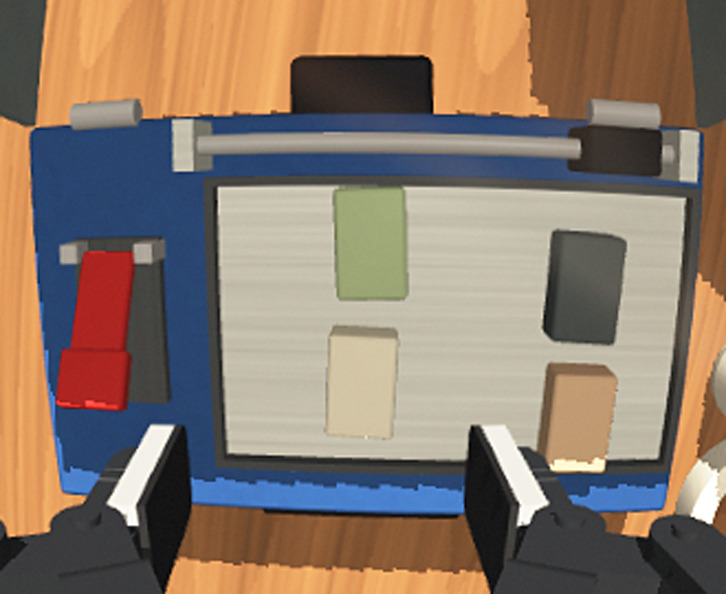

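Run:
```python
from h import *
def bed(p): d=np.array(p[:2])-BC; return np.round([d@EX*1e3,d@EY*1e3],1)
for n,c in dict(green=[(333,188),(404,187),(408,300),(337,298)],tan=[(553,363),(616,372),(604,471),(540,466)],floor=[(217,186),(687,195),(660,462),(226,457)]).items():
    print(n,[bed(ray('wrist',(u/2.2+130,v/2.2+60),.07 if n=='floor' else .09)).tolist() for u,v in c])
for c in('scene','side'):
    snapshot(c)
    for n in ('blank0_center','blank1_center'):
        for d in tip_of(c,n)[:1]: print(c,n,bed(d['position']),np.round(d['position'],3),d['conf'])
st()
```

```text
green [[56.4, 49.8], [57.2, 22.6], [13.1, 20.2], [13.3, 48.0]]
tan [[-11.3, -39.9], [-14.8, -67.7], [-59.6, -68.2], [-57.1, -38.9]]
floor [[56.5, 100.1], [58.7, -101.5], [-64.8, -103.3], [-66.0, 100.0]]
scene blank0_center [41.8 36.2] [0.538 0.232 0.08 ] 0.44
scene blank1_center [-35.2 -55.9] [0.641 0.169 0.078] 0.6
side blank0_center [42.2 36.8] [0.538 0.232 0.082] 0.68
side blank1_center [-34.9 -53.4] [0.638 0.169 0.078] 0.67
t 43.23 pos [0.5554 0.1893 0.3931] rot [-3.057 -0.038  1.714] F [ 0.9  0.8 -1.6] w 0.0599
```

Green measures as touching the back rim. I'll regrasp it and shift it 6 mm forward.

Run:
```python
from h import *
go(*(BC+EX*.036+EY*.037),.096,1.716)
```

```text
g [0.5416 0.1933 0.2388] tilt [-0.089  0.025] shift(100mm) [0.276 0.137 1.433] rows 3.0 turn -0.001
```

jog_arm:
  plan: [0.14,0.07,0.45,0,48,0.13,0.065,0.45,0,48,0,0,0.4,0,48,0,0,0.11,0,48,0,0,0,0,15,0,0,0,0,15,0,0,0,0,15,0,0,-0.04,0,15,-0.06,0,0,0,15,0,0,0.04,0,15,0,0,0,0,48,0,0,0,0,48,0,0,0,0,48,0,0,-0.3,0,48,0,0,-0.5,0,48,0,0,-0.5,0,60,-0.3,-0.05,-0.1,0,60,0,0,0,0,60]

```text
time_s: 45.48
tool_pos: [0.5676, 0.1795, 0.3978]
eef_rot: [-3.067, -0.039, 1.711]
ft_force: [-0.7, 0.6, 0.3]
grip_width: 0.06
```

Run:
```python
from h import *
st(); im=snapshot('wrist')
save(cv2.resize(im[60:330,130:460],None,fx=2.2,fy=2.2,interpolation=cv2.INTER_CUBIC),'w10')
for c in('side',):
    snapshot(c)
    for n in ('blank0_center','lock_pad'):
        for d in tip_of(c,n)[:1]: print(c,n,np.round(d['position'],3),d['conf'])
print(tip_of('wrist','lock_pad')[:1])
```

```text
t 45.48 pos [0.5676 0.1795 0.3978] rot [-3.067 -0.039  1.711] F [-0.7  0.6  0.3] w 0.06
side blank0_center [0.542 0.225 0.084] 0.62
side lock_pad [0.443 0.161 0.114] 0.46
[{'position': [0.4344, 0.1677, 0.1122], 'conf': 0.68}]
```

View pics/w10.png

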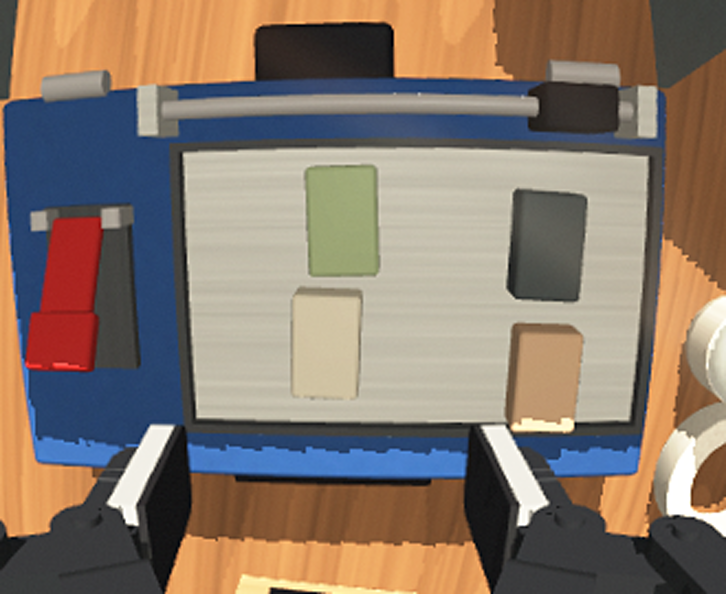

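Green is now clear of the rim, and all four blanks lie flat and separate. Next is the paddle pad, at crop px (62,338).

Run:
```python
from h import *
p=ray('wrist',(62/2.2+130,338/2.2+60),.113); d=p[:2]-BC; print(p,d@EX,d@EY)
q=BC+EX*-.006+EY*.145; print(q)
go(*q,.113+.018+.03,1.716)
```

```text
[0.43966651 0.16515591 0.113     ] -0.01019869212507575 0.14361381388904812
[0.4376895 0.1691105]
g [0.5546 0.1855 0.2416] tilt [-0.082  0.028] shift(100mm) [-0.029 -1.114  0.895] rows 3.0 turn -0.001
```

jog_arm:
  plan: [-0.01,-0.37,0.1,0,0,-0.01,-0.37,0.2,0,0,-0.01,-0.37,0.3,0,0,0,0,0.28,0,0,0,0,0,0,0,0,0,0,0,0]

```text
time_s: 46.48
tool_pos: [0.4472, 0.1665, 0.313]
eef_rot: [-3.061, -0.039, 1.715]
ft_force: [-0.3, -0.4, 0.6]
grip_width: -0.0002
```

Run:
```python
from h import *
st(); q=BC+EX*-.006+EY*.145; go(*q,.113+.018+.01,1.716); save(snapshot('wrist')[100:400,100:460],'w11')
```

```text
t 46.48 pos [0.4472 0.1665 0.313 ] rot [-3.061 -0.039  1.715] F [-0.3 -0.4  0.6] w -0.0002
g [0.4339 0.1707 0.1587] tilt [-0.085  0.027] shift(100mm) [-0.028  0.049  0.172] rows 1.0 turn -0.0
```

jog_arm:
  plan: [-0.03,0.04,0.15,0,0,0,0,0.05,0,0,0,0,0.04,0,0,0,0,0.04,0,0,0,0,0.04,0,0]

```text
time_s: 47.15
tool_pos: [0.4507, 0.1651, 0.2802]
eef_rot: [-3.065, -0.039, 1.715]
ft_force: [0.1, -1.3, 8.4]
grip_width: 0.0
```

jog_arm:
  plan: [0,0,0.04,0,0,0,0,0.04,0,0,0,0,0.04,0,0,0,0,0.03,0,0]

```text
time_s: 47.65
tool_pos: [0.4499, 0.1655, 0.2652]
eef_rot: [-3.067, -0.039, 1.715]
ft_force: [0.7, -0.3, 0.4]
grip_width: 0.0001
```

jog_arm:
  plan: [0,0,-0.3,0,0,0,0,-0.5,0,0,0,0,-0.5,0,30,-0.5,0.2,0,0,60,-0.5,0.2,0,0,60,0,0,0,0,60]

```text
time_s: 48.4
tool_pos: [0.5157, 0.0669, 0.391]
eef_rot: [-3.066, -0.038, 1.717]
ft_force: [0.0, 0.4, 0.0]
grip_width: 0.06
```

Run:
```python
from h import *
st(); w=snapshot('wrist'); save(w,'w12')
print('pad',tip_of('wrist','lock_pad')[:1])
q=pick('wrist','dustbox_center',(.568,-.05,.02)); 
if q is not None: f=fit({'wrist':q},.568,-.05,.02,[.095,.11,.04],False,[1.4,1.6]);print('box',f)
else: print('box?',tip_of('wrist','dustbox_center'))
go(.567+.13*.07,-.05-.13,.06,.08)
```

```text
t 48.4 pos [0.5157 0.0669 0.391 ] rot [-3.066 -0.038  1.717] F [0.  0.4 0. ] w 0.06
pad [{'position': [0.435, 0.1552, 0.0877], 'conf': 0.68}]
box? [{'position': [0.5648, -0.0489, 0.0241], 'conf': 0.8}]
g [0.5011 0.0741 0.2364] tilt [-0.082  0.027] shift(100mm) [-2.691  0.489  1.628] rows 6.0 turn 0.522
```

View pics/w12.png

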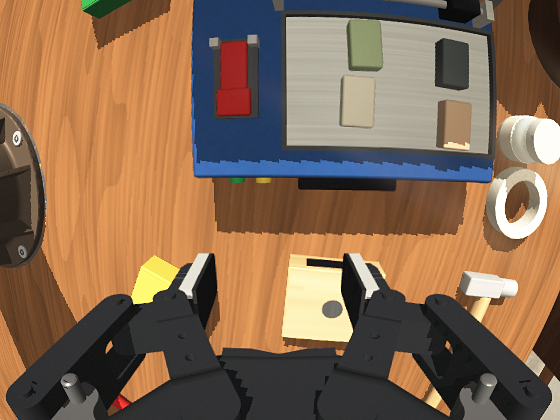

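The paddle is locked: pad at px (233,103), z 0.088. Box at (333,305), unmoved. The tool is already aligned, so I go behind the box.

Run:
```python
from h import *
q=BC+EX*-.314+EY*.048; print(q); go(*q,.10,1.716)
```

```text
[ 0.578177 -0.121639]
g [0.5011 0.0741 0.2364] tilt [-0.082  0.027] shift(100mm) [-2.102  0.568  1.243] rows 5.0 turn 0.001
```

jog_arm:
  plan: [-0.5,0.12,0.1,0,60,-0.5,0.12,0.2,0,60,-0.5,0.12,0.25,0,60,-0.5,0.12,0.3,0,60,-0.1,0.09,0.38,0,60,0,0,0,0,60]

```text
time_s: 49.35
tool_pos: [0.5934, -0.1235, 0.2527]
eef_rot: [-3.066, -0.04, 1.731]
ft_force: [0.7, 0.8, -0.1]
grip_width: 0.0599
```

Run:
```python
from h import *
st(); q=BC+EX*-.314+EY*.048; go(*q,.03,1.716); w=snapshot('wrist')
q=pick('wrist','dustbox_center',(.568,-.05,.02)); 
if q is not None: print('box',fit({'wrist':q},.568,-.05,.02,[.095,.11,.04],False,[1.4,1.6]))
print(tip_of('wrist','dustbox_center')[:2])
```

```text
t 49.35 pos [ 0.5934 -0.1235  0.2527] rot [-3.066 -0.04   1.731] F [ 0.7  0.8 -0.1] w 0.0599
g [ 0.581  -0.1192  0.0982] tilt [-0.08   0.028] shift(100mm) [-0.047  0.02   0.681] rows 2.0 turn 0.005
box [0.57, -0.05, 0.02, 1.643, 0.031]
[{'position': [0.3648, -0.1092, 0.0142], 'conf': 0.77}, {'position': [0.5649, -0.0517, 0.0211], 'conf': 0.71}]
```

jog_arm:
  plan: [-0.05,0.02,0.34,0.005,60,0,0,0.34,0,60,0,0,0,0,60,0.12,0,0,0,60,0.12,0.01,0,0,60,0.12,0.012,0,0,60,0.12,0.012,0,0,60,0.12,0.012,0,0,60,0.12,0.012,0,0,60,0,0,0,0,60]

```text
time_s: 50.75
tool_pos: [0.5903, -0.0447, 0.2013]
eef_rot: [-3.085, -0.031, 1.723]
ft_force: [-0.1, 0.4, 0.9]
grip_width: 0.0603
```

Run:
```python
from h import *
st(); w=snapshot('wrist')
m=pick('wrist','dustbox_center',(.568,.0,.02)); 
if m is not None:
    f=fit({'wrist':m},.567,.0,.02,[.095,.11,.04],False,[1.6,1.75]);d=np.array(f[:2])-BC; print('box',f,d@EX,d@EY)
q=BC+EX*-.2115+EY*.04; go(*q,.03,1.716)
```

```text
t 50.75 pos [ 0.5903 -0.0447  0.2013] rot [-3.085 -0.031  1.723] F [-0.1  0.4  0.9] w 0.0603
g [ 0.5811 -0.0421  0.0466] tilt [-0.06   0.022] shift(100mm) [ 0.237 -0.052  0.177] rows 1.0 turn 0.002
```

jog_arm:
  plan: [-0.05,0,0,0,60,0,0,0.17,0,60,0,0,0.02,0,60]

```text
time_s: 51.22
tool_pos: [0.59, -0.0515, 0.1807]
eef_rot: [-3.085, -0.031, 1.721]
ft_force: [0.0, -0.8, 0.1]
grip_width: 0.06
```

Run:
```python
from h import *
st(); 
mm={}
for c in('side','scene'):
    im=snapshot(c); save(im,c+'13'); m=pick(c,'dustbox_center',(.568,.015,.02)); 
    if m is not None: mm[c]=m; f=fit({c:m},.567,.015,.02,[.095,.11,.04],False,[1.6,1.75]);d=np.array(f[:2])-BC; print(c,'box',f,d@EX,d@EY)
q=BC+EX*-.2115+EY*.04; go(*q,.03,1.716)
```

```text
t 51.23 pos [ 0.59   -0.0515  0.1807] rot [-3.085 -0.031  1.721] F [ 0.  -0.8  0.1] w 0.06
side box [0.56, 0.016, 0.02, 1.72, 0.432] -0.17517665 0.04609684999999998
scene box [0.565, 0.016, 0.02, 1.686, 0.855] -0.17589914999999998 0.04114935000000009
g [ 0.5818 -0.0479  0.0276] tilt [-0.058  0.022] shift(100mm) [ 0.302 -0.061 -0.012] rows 1.0 turn 0.002
```

jog_arm:
  plan: [0.1,0.01,0,0,60,0.08,0.01,0,0,60,0.06,0.01,0,0,60,0.04,0,0,0,60]

```text
time_s: 51.92
tool_pos: [0.5897, -0.021, 0.1836]
eef_rot: [-3.089, -0.03, 1.722]
ft_force: [0.6, -1.7, -0.4]
grip_width: 0.06
```

jog_arm:
  plan: [0.03,0,0,0,60,0.03,0,0,0,60]

```text
time_s: 52.18
tool_pos: [0.5895, -0.0185, 0.1839]
eef_rot: [-3.09, -0.024, 1.726]
ft_force: [-0.8, -50.6, -5.3]
grip_width: 0.0599
```

jog_arm:
  plan: [-0.1,0,0,0,60,-0.4,0,0,0,60,0,0,-0.4,0,60,0,0,-0.5,0,60,0,0,-0.5,0,60,0,0,-0.5,0,60,0,0,0,0,60]

```text
time_s: 53.05
tool_pos: [0.608, -0.0729, 0.378]
eef_rot: [-3.089, -0.025, 1.725]
ft_force: [-0.5, -0.9, 0.7]
grip_width: 0.06
```

Run:
```python
from h import *
st(); w=snapshot('wrist'); save(w,'w14')
for c in('wrist','side','scene'):
    if c!='wrist': save(snapshot(c),c+'14')
    print(c,[(n,np.round(d['position'],3).tolist()) for n in('dustbox_center','dock','hood_handle','lock_pad') for d in tip_of(c,n)[:1]])
    m=pick(c,'dustbox_center',(.563,.038,.02))
    if m is not None: f=fit({c:m},.563,.038,.02,[.095,.11,.04],False,[1.6,1.75]);d=np.array(f[:2])-BC; print(c,'box',f,'rel dock',d@EX+.1525,d@EY-.04)
    if c=='wrist':
        for n,x,y in(('blank0_center',30,37),('blank3_center',-18,38),('blank1_center',-33,-50),('blank4_center',23,-48)): bedfit(n,BC+EX*x/1e3+EY*y/1e3)
```

```text
t 53.05 pos [ 0.608  -0.0729  0.378 ] rot [-3.089 -0.025  1.725] F [-0.5 -0.9  0.7] w 0.06
wrist [('dustbox_center', [0.364, -0.109, 0.017]), ('dock', [0.792, 0.11, -0.002])]
wrist box [0.557, 0.04, 0.02, 1.725, 0.035] rel dock 0.001504850000000002 0.005597349999999987
blank0_center not seen
blank3_center not seen
blank1_center not seen
blank4_center not seen
side [('dustbox_center', [0.245, 0.329, 0.021]), ('hood_handle', [0.51, 0.373, 0.291]), ('lock_pad', [0.789, 0.106, -0.001])]
side box [0.561, 0.039, 0.02, 1.689, 0.057] rel dock -6.264999999999743e-05 0.0017838499999999827
scene [('dustbox_center', [0.361, -0.107, 0.019]), ('lock_pad', [0.438, 0.156, 0.089])]
scene box [0.564, 0.036, 0.02, 1.759, 0.242] rel dock -0.0034646500000000136 -0.0007511499999999158
```

View pics/w14.png

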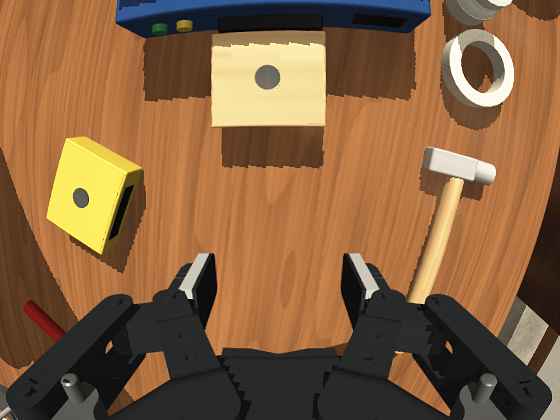

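The box stands against the chute at px (268,78), square to it and within about 6 mm of the dock. One last overall look.

View pics/side14.png

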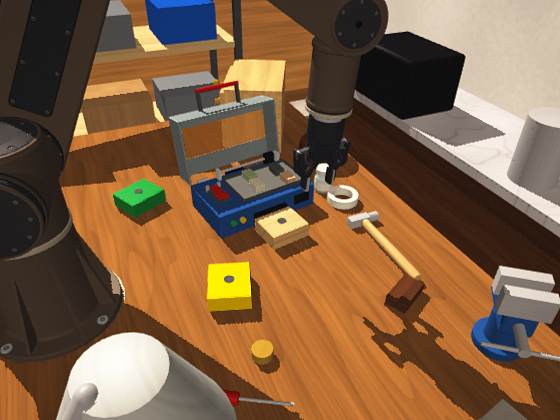

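Run:
```python
from h import *
snapshot('side')
for i in (0,1,3,4): 
    for d in tip_of('side','blank%d_center'%i)[:1]: e=np.array(d['position'][:2])-BC; print(i,np.round([e@EX*1e3,e@EY*1e3,d['position'][2]*1e3],1),round(d['conf'],2))
print(tip_of('side','blank2_center')[:1])
```

```text
0 [35.1 33.6 84.5] 0.69
1 [34.1 29.5 83.2] 0.53
4 [ 20.2 -50.2  83.2] 0.51
[]
```

The hood is open (handle px (218,93)), the paddle is down (219,192), the blanks are in the bed and the box is at the chute (282,225). No blank remains on the bench, so I'm handing in.

Run:
```python
from h import *
ctrl.finish_job(); st()
```

```text
the job is handed in; nothing more can be done
the job is handed in; nothing more can be done
```

The job is done and handed in at about 53 s of the 210 s; the system gives no verdict.

- **Hood:** I swung it open by the handle and let go. The last side view puts the handle at 0.29 m height, which is fully open.
- **Blanks:** Four were present (green, tan, ivory, charcoal); no dark red one was found in any picture. All four look flat and separate inside the rim. Green first landed against the back rim, so I regrasped it and moved it 6 mm forward.
- **Lock paddle:** I pressed it after the blanks were in, reading about 8 N during the press. The pad now reads 0.088 m high, which is locked.
- **Dust box:** I pushed the wooden box along the bench to the chute, ending with a push of about 50 N at the wrist against it. It measures within about 6 mm of the dock and square within about 0.04 rad.

These checks failed or disagreed:

- **Last wrist check of the blanks:** it saw none of them, because they were out of view there.
- **Last side-camera check:** it missed ivory and took green for tan, so those two rest on the wrist picture taken just before the box was pushed.
- **Blank heights:** the side camera put green and charcoal 3–4 mm above nominal, within the finder's error.
- **Scene-camera fit of the box:** it was poor, giving 3.5 mm off the dock and 0.043 rad, so I relied on the wrist and side fits.

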